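# Try the unmarked catch on the instrument case and hold the lid open

## Task

The red two-way slide catch on the steel instrument case has lost its markings, so first tug the lid up by its black handle, with the catch as you found it, to feel whether it is caught; do not force it. If it is caught, push the red slide right across to the other end of its travel, with the lid down, to free it (if the lid is already free, moving the slide would only catch it). Then lift the lid by its handle to about half open (roughly 45 degrees) and finish while still holding it there by the handle, without disturbing the other things on the table or in the case.

Things in the scene. Friction and masses are not known exactly. Their poses are not given: they have to be found in the camera images.
- case: Steel instrument case, 170 (x) x 240 (y) x 62 mm high without its lid, walls 4 mm; heavy, it does not move. Origin: centre of its underside, on the table. Its x axis points from its front (handle and catch side, towards the robot) to its hinge side, y to its left, z up. At its front, on the right of the handle (-y), stands a dark ledge, 56 x 76 mm and 48 mm high, that carries the red slide.
- lid_angle (a joint): Angle of the aluminium lid (6 mm thick, 0.5 kg with its handle), rad: 0 shut, grows as the front edge rises, stop at 1.3. Its hinge is along the far edge. Let go, it falls shut. When caught it still has some play, and stops hard at about 0.055 rad (about 11 mm up at the handle); when free it goes on rising with only its weight (2 to 3 N at the handle).
- lid_hinge (a point): Point on the lid's hinge axis straight behind the handle, 65 mm above the table. The axis runs along the case's y, level. The handle's grip point turns about it at a radius of 203 mm and is level with it when the lid is shut.
- handle_grip (a point): Black handle that sticks out level from the lid's front edge: a grip 36 mm long (x, away from the lid), 20 mm wide (y), 14 mm thick (z) on a thin neck. The point lies inside the grip, 2 mm from its centre, about 30 mm in front of the lid's edge, 65 mm above the table when shut. Can be pinched across y from above, and turns between the fingers as the lid swings. Axes as the case's when shut; it tilts with the lid.
- catch_top (a point): Centre of the top of the red slide's lug, 78 mm above the table. The lug is 20 mm (x) x 14 mm (y) and stands 27 mm above its 3 mm steel plate (30 x 30 mm), on the ledge. It can be pinched across y or pushed.
- catch_travel (a joint): Travel of the red slide, m, along the case's y: 0 at its right end (-y), 0.024 at its left end (+y), each within 1 mm. It stands at one end at the start and snaps to the nearer end when let go (under 2 N to move). At one end it catches the lid, at the other it frees it; which is which is not visible and differs from time to time. Move it with the lid shut.
- catch: The red slide with its steel plate and the bolt (14 x 8 mm) that reaches from it under the lid into the case, mostly hidden. Origin: under the middle of the lug, 30 mm below catch_top.
- case_lid: The aluminium lid with its black handle, 176 x 246 x 6 mm. Origin on the hinge axis, in the middle of the lid's width, 62 mm above the table; axes as the case's when shut.
- forceps: Steel extraction forceps, 150 mm, lying to the left of the case; leave alone. Origin: underside near its middle.
- wedge: Green mouth wedge, 45 x 30 x 32 mm, to the right of the case; leave alone. Origin: underside.
- hammer: Small steel hammer, 200 mm, lying on the right of the table; leave alone.
- bottle: Clear bottle, 68 mm across, 190 mm tall, on the left; leave alone. Origin: underside.
- syringe_pack: Packed green syringe, 50 x 150 x 18 mm, on the left; leave alone. Origin: underside.
- probe_a: Steel probe, 135 mm long, lying inside the case; leave alone.
- probe_b: Steel probe, 135 mm long, lying inside the case; leave alone.

How it is judged:
By the outcome, as a careful person would: the job done as asked, in the order asked, and still so for the second after the job is handed in, while the arm keeps its last pose, push and grip.
It also fails if it takes over 64 s, if anything falls off the work surface, if the arm or the gripper's body presses on something with over 40 N, if the wrist force passes 120 N, or if a joint passes its speed limit or range.

## Robot

A 6-joint arm with a two-finger parallel gripper is mounted at the origin on the work surface. World frame = base frame: x ahead of the robot, y to its left, z up, the work surface at z = 0. Lengths are in m, angles in rad, forces in N, time in s.
With the tool pointing down it reaches from about 0.35 to 0.925 m from the base axis. Payload 6.4 kg.
Tool frame: the origin (TCP) lies at the very end of the fingers, on their centre line; the grasp point (between the pads) lies 19 mm behind it (robot.grasp_offset is the distance from the TCP to the grasp point, in m); z points along the fingers, x is the direction in which the jaws open and shut, and the axes are right-handed (so a half turn about z gives the same grasp; the last joint's range is limited). The gripper opens to 85 mm and grips with 20 to 120 N. Pads are 22 mm wide; open, the fingers measure 114 mm over their backs; the gripper's body (76 mm by 85 mm) begins 54 mm behind the grasp point. The pads swing forward as they close: fully open they stand 13 mm farther back than shut.
Start: joints at [0.983, 0.245, 1.558, -0, 1.339, -0.174], TCP at [0.261, 0.595, 0.231] pointing down, gripper open.
Joint ranges: [-3.13, 3.13], [-1.02, 2.26], [0.13, 2.54], [-0.95, 4.09], [0.21, 2.88], [-2.74, 2.74]. Speed limits (rad/s): [2.57, 2.57, 3.14, 3.14, 3.14, 3.14].

## Interface

Orientations are given as a unit quaternion [w, x, y, z].
In Python, from workcell import robot gives the robot as it stands. The module is installed in compiled form; this text tells all that it offers.
- The arm moves only by the tool play_rows, never from a script. Its argument "deltas" is one flat list of numbers, 4 for each row, row after row: the shift along the world's x, y, z in m, then the turn about the world's z in rad. In form: [x, y, z, turn, x, y, z, turn, ...]. A call has 1 to 5 rows; each row is the pose to reach, as a shift and turn from the pose commanded when the call began; what a row does not reach only later rows make up. A row lasts 1/10 s, in which the tool goes at most 50 mm and 8.59 degrees, less where a joint would pass 70% of its speed; a pose out of reach is approached as far as the arm can. A call with a gripper value outside its range is refused whole. "hand" is the finger opening in m, from 0 to 0.0854, set as the call begins (left out, the last holds). The fingers move at their own pace and stop on an object; "grip_force" is the grip in N (left out, the last holds). Time passes only in rows, so rows that repeat a pose let the fingers close. It gives the time, the measured TCP pose, the force and the opening at its end, in the units of the state.
- robot.read_state(): the state, without advancing time (a new reading comes with each control period).
- robot.read_camera(name): name is "scene" or "top"; returns a dict with "img" (384x512x3 uint8, red, green, blue), "camera_matrix" (3x3 intrinsics, pixels), "R" (3x3) and "t" (3): a world point X has camera coordinates R X + t. Camera axes: x right, y down, z forward; pixel columns grow to the right and rows downward; lengths in m; the calibration is good to about 2 mm. A picture is of the moment at which its call begins. There is no depth.
- robot.hand_in(): hands the job in, once; it reports no verdict.
The state is a dict: "time_s": time; "joint_positions": joint angles; "qvel": joint speeds; "joint_efforts": joint torques, N m; "tool_pos": TCP position; "ee_rot": TCP orientation; "force": force on the tool from outside, world axes, zero at the start; "wrist_torque": the same for the moment, N m; "width": finger opening in m.
Only numpy, scipy, OpenCV 4.12 (cv2) and the standard library are available. Lean on these libraries where they do the work, as an engineer would, in place of code of your own. Each camera call takes 0.05 s, during which the arm holds its last target. There are 200 camera calls.

## Working session

There is one attempt and no reset: what is moved stays moved. The work goes in short steps, Python scripts to look and compute and a tool call to move; the robot and the scene stay as the last step left them, time stands still between calls to the robot, and variables do not carry over. Pictures are saved under pics/ and viewed, about 8 in all and at most 12, crops included, and the job is handed in when it is done.

Besides the shell and the picture viewer there is one more tool, called after "Call:" as a command line: name --argument value ..., lists and objects as JSON in quotes. play_rows: Moves the arm, as the interface text tells. Its arguments: {"type":"object","properties":{"deltas":{"type":"array","items":{"type":"number"}},"hand":{"type":"number"},"grip_force":{"type":"number"}},"required":["deltas"]}

```bash
mkdir -p pics
cat > h.py <<'E'
import numpy as np, cv2
from workcell import robot
def snap(name,fn,crop=None,s=1):
    c=robot.read_camera(name); im=c["img"]
    if crop: a,b,w,h=crop; im=im[b:b+h,a:a+w]
    im=cv2.resize(im,None,fx=s,fy=s,interpolation=cv2.INTER_CUBIC)
    cv2.imwrite("pics/"+fn,im[:,:,::-1]); return c
def ray(c,u,v,z):
    K,R,t=map(np.array,(c["camera_matrix"],c["R"],c["t"]))
    o=-R.T@t; d=R.T@np.linalg.inv(K)@np.array([u,v,1.]); return o+d*(z-o[2])/d[2]
def proj(c,X):
    p=np.array(c["camera_matrix"])@(np.array(c["R"])@np.array(X)+np.array(c["t"])); return p[:2]/p[2]
E
python3 - <<'E'
from h import *
s=robot.read_state();print(s["tool_pos"],s["ee_rot"],s["width"],s["force"])
c=snap("top","t0.png",s=1.5);c=snap("scene","s0.png",s=1.5);print(-np.array(c["R"]).T@c["t"])
E
```

```text
[0.26104776 0.59466606 0.23017495] [ 3.90044352e-04  8.37284932e-01  5.46765954e-01 -8.84418245e-04] 0.0853447985754808 [ 1.0828454  -0.90620359  0.25755428]
[ 1.04178442 -0.15583366  0.91252139]
```

View pics/t0.png

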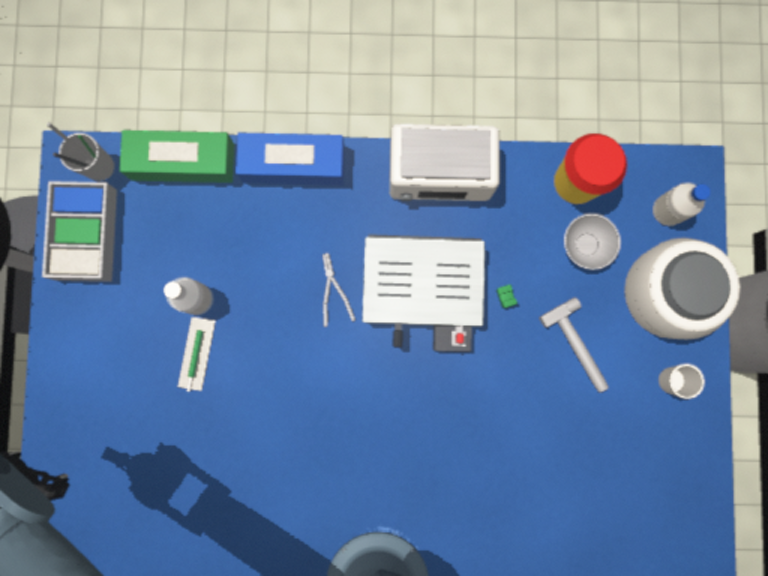

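View pics/s0.png

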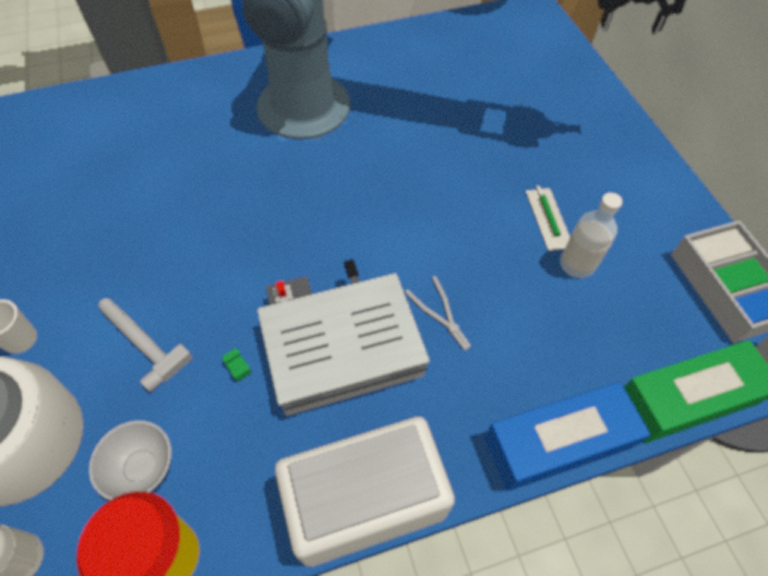

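The top view shows the handle at about (398,337), the red lug at (460,338) and the lid corners at (365,237) to (485,327), all in 1.5x pixels. I'll measure these more finely.

```bash
cat > m.py <<'E'
from h import *
c=robot.read_camera("top");im=c["img"]
hsv=cv2.cvtColor(im,cv2.COLOR_RGB2HSV)
def blob(m,box):
    a,b,w,h=box; z=np.zeros_like(m);z[b:b+h,a:a+w]=m[b:b+h,a:a+w]
    n,l,st,ce=cv2.connectedComponentsWithStats(z); k=1+np.argmax(st[1:,4]); return (l==k).astype(np.uint8),st[k],ce[k]
red=(((hsv[...,0]<10)|(hsv[...,0]>170))&(hsv[...,1]>120)&(hsv[...,2]>80)).astype(np.uint8)
_,st,ce=blob(red,(285,210,40,40));print("lug",st,ce,ray(c,*ce,.078))
blk=(hsv[...,2]<75).astype(np.uint8)
m,st,ce=blob(blk,(255,215,25,25));print("handle",st,ce,ray(c,*ce,.07))
lid=((hsv[...,1]<60)&(hsv[...,2]>150)).astype(np.uint8)
m,st,ce=blob(lid,(235,150,95,70));r=cv2.minAreaRect(np.argwhere(m)[:,::-1].astype(np.float32))
P=[ray(c,*p,.068) for p in cv2.boxPoints(r)];print("lid",np.round(P,4)[:,:2])
for i in range(4):
    d=P[(i+1)%4]-P[i];print(np.linalg.norm(d),np.degrees(np.arctan2(d[1],d[0])))
cv2.imwrite("pics/c1.png",cv2.resize(im[140:250,230:350],None,fx=5,fy=5,interpolation=cv2.INTER_CUBIC)[:,:,::-1])
s=robot.read_camera("scene");cv2.imwrite("pics/c2.png",cv2.resize(s["img"][165:215,165:265],None,fx=7,fy=7,interpolation=cv2.INTER_CUBIC)[:,:,::-1])
E
python3 m.py
```

```text
lug [304 222   5   7  27] [306.11111111 225.18518519] [ 0.50861803 -0.156226    0.078     ]
handle [267 221   1  10  10] [267.  225.5] [ 0.50569916 -0.03728889  0.07      ]
lid [[ 0.5315  0.0435]
 [ 0.7168  0.0405]
 [ 0.7124 -0.2095]
 [ 0.5267 -0.2035]]
0.18530148850217892 -0.9208660318089911
0.25004850372527715 -90.99832717363887
0.1857544410584669 178.1562493597949
0.24705757845366738 88.90127759869054
```

View pics/c1.png

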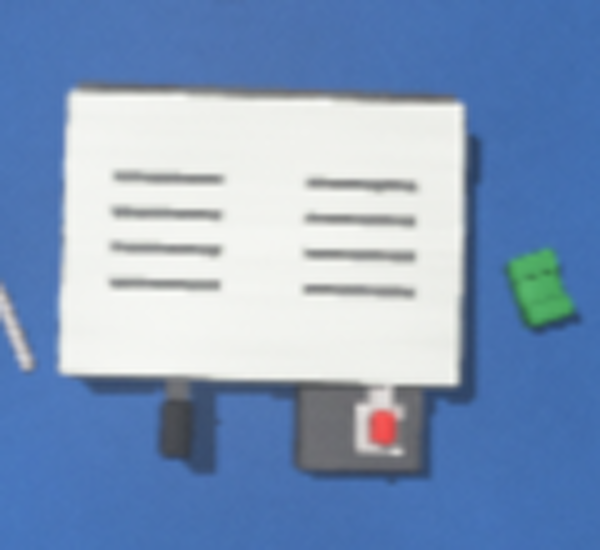

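View pics/c2.png

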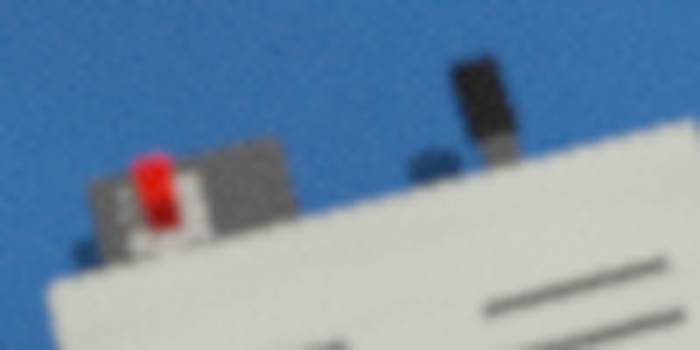

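The crop shows the handle grip at about (176,428). The red lug at (383,428) sits right of the middle of its ledge (297 to 425), so the slide is at its right end.

Run:
```python
from h import *
c=robot.read_camera("top")
f=lambda x,y:(230+(x+.5)/5-.5,140+(y+.5)/5-.5)
for n,p,z in [("handle",(176,428),.072),("lug",(383,428),.078),("FL",(60,374),.068),("FR",(461,384),.068),("BL",(71,91),.068),("BR",(464,101),.068)]:
    print(n,ray(c,*f(*p),z).round(4))
s=robot.read_camera("scene")
g=lambda x,y:(165+(x+.5)/7-.5,165+(y+.5)/7-.5)
print("handle scene",ray(s,*g(483,97),.072),"lug",ray(s,*g(152,163),.078))
q=robot.read_state()["ee_rot"]
from scipy.spatial.transform import Rotation as Ro
R=Ro.from_quat(np.roll(q,-1)).as_matrix();print(R.round(3),np.degrees(np.arctan2(R[1,0],R[0,0])))
```

```text
handle [ 0.5064 -0.0305  0.072 ]
lug [ 0.5086 -0.1565  0.078 ]
FL [0.5383 0.0412 0.068 ]
FR [ 0.5369 -0.2054  0.068 ]
BL [0.7142 0.0382 0.068 ]
BR [ 0.7131 -0.2062  0.068 ]
handle scene [ 0.50611092 -0.03177155  0.072     ] lug [ 0.50088367 -0.15714656  0.078     ]
[[ 0.402  0.916 -0.   ]
 [ 0.916 -0.402 -0.001]
 [-0.001 -0.    -1.   ]] 66.29163785042256
```

The case yaw is about -0.6° and the handle is at about (0.506,-0.031), which agrees between both cameras. The hinge should then be at x≈0.709. Next I move above the handle.

Call:
play_rows --deltas '[0.016,-0.042,0,0.08,0.032,-0.084,0,0.16,0.048,-0.126,0,0.24,0.064,-0.168,0,0.32,0.08,-0.21,0,0.405]' --hand 0.06

```text
time_s: 0.8
tool_pos: [0.3416, 0.3835, 0.2313]
ee_rot: [0.0, 0.709, 0.705, 0.0]
force: [0.4, -0.2, 1.0]
width: 0.06
```

Call:
play_rows --deltas '[0.016,-0.042,0,0,0.032,-0.084,0,0,0.048,-0.126,0,0,0.064,-0.168,0,0,0.08,-0.21,0,0]'

```text
time_s: 1.3
tool_pos: [0.4217, 0.1735, 0.2316]
ee_rot: [0.0, 0.71, 0.704, 0.0]
force: [0.7, 0.8, -0.5]
width: 0.0599
```

Call:
play_rows --deltas '[0.017,-0.042,-0.02,0,0.034,-0.084,-0.04,0,0.051,-0.126,-0.06,0,0.068,-0.168,-0.08,0,0.085,-0.206,-0.1,0]'

```text
time_s: 1.8
tool_pos: [0.5069, -0.033, 0.1308]
ee_rot: [0.0, 0.711, 0.704, 0.0]
force: [1.5, 0.2, 0.4]
width: 0.0603
```

Call:
play_rows --deltas '[0,0,0,0,0,0,0,0,0,0,0,0]'

```text
time_s: 2.1
tool_pos: [0.5064, -0.0302, 0.1318]
ee_rot: [0.0, 0.71, 0.704, 0.0]
force: [-0.3, 0.4, -0.2]
width: 0.0603
```

Run:
```python
from h import *
c=snap("scene","a1.png",(150,110,130,100),6)
g=robot.read_state()["tool_pos"];print(g,robot.read_state()["force"])
```

```text
[ 0.50645074 -0.02993592  0.13203268] [-0.26269996 -0.06418831  0.02416623]
```

View pics/a1.png

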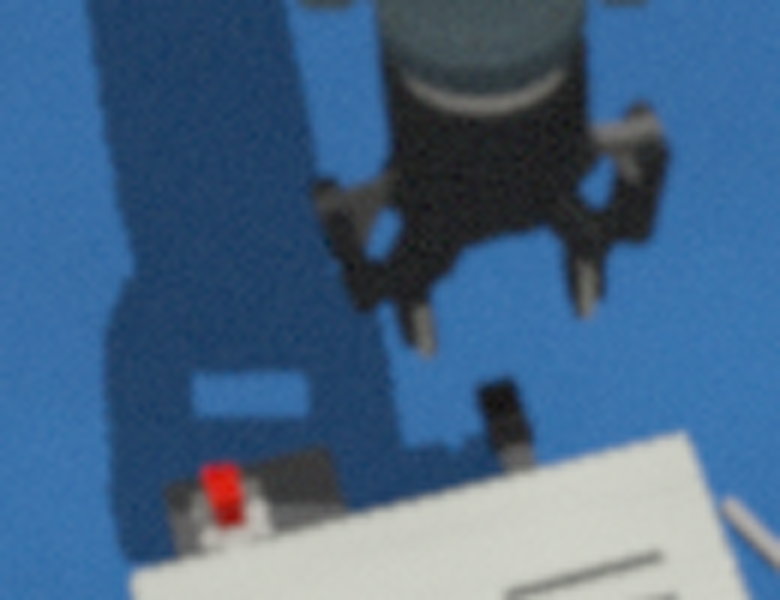

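The open fingers, with tips at about (425,350) and (590,315), are centred above the handle at (500,410). Descend and close gently.

Call:
play_rows --deltas '[0,-0.001,-0.025,0,0,-0.001,-0.05,0,0,-0.001,-0.075,0,0,-0.001,-0.085,0,0,-0.001,-0.085,0]'

```text
time_s: 2.65
tool_pos: [0.5054, -0.0308, 0.0456]
ee_rot: [-0.001, 0.71, 0.704, -0.001]
force: [-1.0, 0.6, 0.6]
width: 0.06
```

Call:
play_rows --deltas '[0,0,0,0,0,0,0,0,0,0,0,0,0,0,0,0,0,0,0,0]' --hand 0.01 --grip_force 30

```text
time_s: 3.15
tool_pos: [0.5074, -0.0318, 0.0478]
ee_rot: [0.001, 0.71, 0.704, 0.001]
force: [-1.7, 2.3, 6.7]
width: 0.0195
```

Call:
play_rows --deltas '[0,0,0,0,0,0,0,0,0,0,0,0]'

```text
time_s: 3.45
tool_pos: [0.5074, -0.0318, 0.0478]
ee_rot: [0.001, 0.71, 0.704, 0.001]
force: [-1.3, 1.4, 6.2]
width: 0.0196
```

Call:
play_rows --deltas '[0,0,0.002,0,0,0,0.004,0,0,0,0.006,0,0,0,0.007,0,0,0,0.007,0]'

```text
time_s: 3.95
tool_pos: [0.5075, -0.0318, 0.0537]
ee_rot: [0.001, 0.71, 0.704, 0.001]
force: [6.3, 1.6, -4.4]
width: 0.0196
```

Call:
play_rows --deltas '[0,0,0.001,0,0,0,0.002,0,0,0,0.003,0,0,0,0.003,0]'

```text
time_s: 4.35
tool_pos: [0.5076, -0.0319, 0.0567]
ee_rot: [0.001, 0.71, 0.704, 0.001]
force: [7.0, 1.6, -4.3]
width: 0.0195
```

Call:
play_rows --deltas '[0,0,0.001,0,0,0,0.002,0,0,0,0.002,0,0,0,0.002,0]'

```text
time_s: 4.75
tool_pos: [0.5076, -0.0319, 0.0586]
ee_rot: [0.001, 0.71, 0.704, 0.001]
force: [6.9, 2.4, -3.5]
width: 0.0196
```

Call:
play_rows --deltas '[0,0,0.001,0,0,0,0.001,0,0,0,0.001,0]'

```text
time_s: 5.05
tool_pos: [0.5076, -0.0319, 0.0593]
ee_rot: [0.001, 0.71, 0.704, 0.001]
force: [8.8, 1.0, -7.1]
width: 0.0195
```

Call:
play_rows --deltas '[0,0,0.001,0,0,0,0.001,0,0,0,0.001,0]'

```text
time_s: 5.35
tool_pos: [0.5077, -0.0318, 0.0598]
ee_rot: [0.002, 0.711, 0.704, 0.002]
force: [10.7, 1.4, -11.7]
width: 0.0196
```

At about 11-12 mm up the force climbs steeply (3.5, 7.1, then 11.7 N per 1 mm step), so the lid is caught. I'll lower it and release.

Call:
play_rows --deltas '[0,0,-0.003,0,0,0,-0.006,0,0,0,-0.009,0,0,0,-0.012,0,0,0,-0.013,0]'

```text
time_s: 5.85
tool_pos: [0.5068, -0.0318, 0.0479]
ee_rot: [0.0, 0.71, 0.704, 0.0]
force: [-1.0, 3.3, 10.5]
width: 0.0196
```

Call:
play_rows --deltas '[0,0,0,0,0,0,0,0,0,0,0,0,0,0,0,0]' --hand 0.05

```text
time_s: 6.25
tool_pos: [0.5059, -0.0319, 0.047]
ee_rot: [-0.0, 0.71, 0.704, -0.0]
force: [1.0, -0.1, -0.1]
width: 0.0497
```

Call:
play_rows --deltas '[0,0,0.03,0,0,0,0.06,0,0,0,0.09,0,0,-0.03,0.095,0,0,-0.06,0.095,0]'

```text
time_s: 6.75
tool_pos: [0.5073, -0.0926, 0.1443]
ee_rot: [0.002, 0.709, 0.705, 0.001]
force: [1.2, -0.0, 0.1]
width: 0.0501
```

Call:
play_rows --deltas '[0,-0.03,0,0,0,-0.065,0,0,0,-0.065,-0.03,0,0,-0.065,-0.06,0,0,-0.065,-0.082,0]'

```text
time_s: 7.25
tool_pos: [0.5053, -0.1568, 0.0584]
ee_rot: [-0.001, 0.71, 0.704, -0.0]
force: [-0.2, 0.4, -0.2]
width: 0.0496
```

Call:
play_rows --deltas '[0,0,0,0,0,0,0,0,0,0,0,0,0,0,0,0,0,0,0,0]' --hand 0.005 --grip_force 20

```text
time_s: 7.75
tool_pos: [0.507, -0.1574, 0.0615]
ee_rot: [0.001, 0.71, 0.704, 0.0]
force: [-0.8, -1.9, 1.3]
width: 0.0134
```

Lug pinched (13.4 mm). Slide it left.

Call:
play_rows --deltas '[0,0.005,0,0,0,0.01,0,0,0,0.015,0,0,0,0.02,0,0,0,0.023,0,0]'

```text
time_s: 8.25
tool_pos: [0.5074, -0.1345, 0.0615]
ee_rot: [0.002, 0.71, 0.705, -0.001]
force: [-1.6, -12.3, 1.3]
width: 0.0134
```

Call:
play_rows --deltas '[0,0.001,0,0,0,0.002,0,0,0,0.002,0,0]'

```text
time_s: 8.55
tool_pos: [0.5074, -0.1345, 0.0615]
ee_rot: [0.003, 0.71, 0.704, -0.001]
force: [-1.5, -13.0, 1.2]
width: 0.0132
```

It stopped hard after about 23 mm. Release and return to the handle.

Call:
play_rows --deltas '[0,-0.001,0,0,0,-0.001,0,0,0,-0.001,0,0,0,-0.001,0,0]' --hand 0.045

```text
time_s: 8.95
tool_pos: [0.5062, -0.1323, 0.0601]
ee_rot: [-0.0, 0.71, 0.704, 0.0]
force: [0.4, 0.4, -0.1]
width: 0.0452
```

Call:
play_rows --deltas '[0,0,0.03,0,0,0,0.06,0,0,0,0.08,0,0,0.04,0.08,0,0,0.08,0.08,0]'

```text
time_s: 9.45
tool_pos: [0.5069, -0.0525, 0.1414]
ee_rot: [0.001, 0.711, 0.703, 0.001]
force: [1.1, 0.0, -0.2]
width: 0.0447
```

Call:
play_rows --deltas '[0,0.021,0,0,0,0.021,0,0]'

```text
time_s: 9.65
tool_pos: [0.5058, -0.0294, 0.14]
ee_rot: [-0.0, 0.709, 0.705, 0.0]
force: [0.1, 0.7, -0.5]
width: 0.0449
```

Run:
```python
from h import *
c=snap("scene","a2.png",(150,110,130,100),6)
g=robot.read_state();print(g["tool_pos"],g["force"],g["width"])
```

```text
[ 0.50613867 -0.03079018  0.14014559] [ 0.78854098 -0.17034414 -0.24570623] 0.04531358322471632
```

View pics/a2.png

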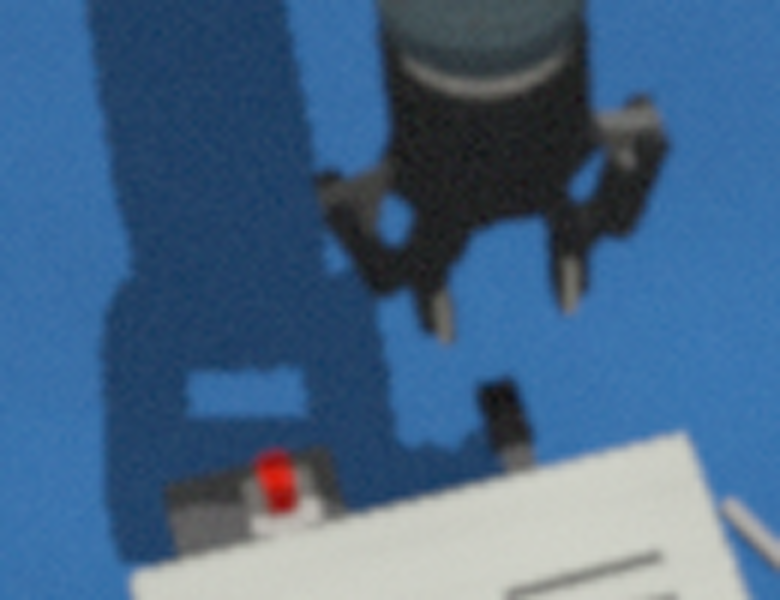

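The lug moved from (222,490) to (275,480) and stays at the left end. The gripper is again above the handle.

Call:
play_rows --deltas '[0,-0.001,-0.03,0,0,-0.001,-0.06,0,0,-0.001,-0.085,0,0,-0.001,-0.092,0,0,-0.001,-0.092,0]'

```text
time_s: 10.2
tool_pos: [0.5057, -0.0334, 0.0474]
ee_rot: [-0.001, 0.711, 0.704, -0.001]
force: [0.1, 0.7, -0.1]
width: 0.045
```

Call:
play_rows --deltas '[0,0,0,0,0,0,0,0,0,0,0,0,0,0,0,0,0,0,0,0]' --hand 0.01 --grip_force 30

```text
time_s: 10.7
tool_pos: [0.5076, -0.0319, 0.0501]
ee_rot: [0.0, 0.711, 0.704, 0.002]
force: [0.2, 6.1, 1.8]
width: 0.0192
```

Call:
play_rows --deltas '[0,0,0.004,0,0,0,0.008,0,0,0,0.011,0,0.001,0,0.014,0,0.001,0,0.016,0]'

```text
time_s: 11.2
tool_pos: [0.5084, -0.0319, 0.0654]
ee_rot: [0.0, 0.711, 0.704, 0.002]
force: [4.3, 5.8, -4.5]
width: 0.0194
```

It's past the 11 mm play with only the lid's weight, so it is free. Follow the arc up.

Call:
play_rows --deltas '[0.001,0.001,0.012,0,0.003,0.001,0.026,0,0.007,0.001,0.04,0,0.011,0.001,0.053,0,0.0165,0.001,0.0665,0]'

```text
time_s: 11.7
tool_pos: [0.5247, -0.0321, 0.132]
ee_rot: [0.001, 0.71, 0.704, 0.001]
force: [6.1, -0.3, -7.3]
width: 0.0195
```

```bash
python3 -c "
from h import *
s=robot.read_state();print(s['tool_pos'],s['force'],s['wrist_torque'],s['width'])"
```

```text
[ 0.52465884 -0.03206766  0.13203228] [ 6.07563481 -0.27875857 -7.28841018] [-0.18937699 -0.7609987  -0.18962498] 0.019473162564845013
```

Call:
play_rows --deltas '[0.0065,0,0.0127,0,0.014,0,0.025,0,0.022,0,0.0367,0,0.031,0,0.048,0,0.0375,0,0.0555,0]'

```text
time_s: 12.2
tool_pos: [0.5619, -0.0325, 0.1873]
ee_rot: [0.0, 0.71, 0.704, -0.001]
force: [0.2, -5.2, -4.8]
width: 0.019
```

Call:
play_rows --deltas '[0.0025,0,0.0025,0,0.005,0,0.005,0,0.005,0,0.005,0,0.005,0,0.005,0]'

```text
time_s: 12.6
tool_pos: [0.5658, -0.0326, 0.1912]
ee_rot: [-0.0, 0.71, 0.704, -0.001]
force: [-1.8, -6.7, -2.1]
width: 0.0194
```

Run:
```python
from h import *
c=snap("scene","a3.png",(100,60,240,190),3)
g=robot.read_state();p=g["tool_pos"];print(p,g["force"],g["width"],np.degrees(np.arctan2(p[2]-.0495,.709-p[0])))
```

```text
[ 0.56582489 -0.03260679  0.19121333] [-2.51283601 -6.16833538 -2.04278739] 0.019521594651457936 44.70601544530454
```

View pics/a3.png

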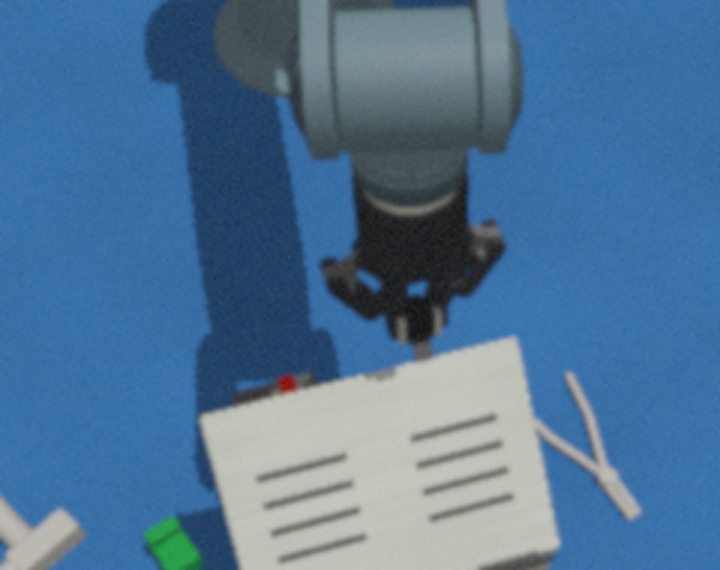

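The handle at (420,320) is held between the fingers, the lid is raised to about 45° and the neighbouring things look undisturbed. I'll relieve the small sideways load, then hand in.

Call:
play_rows --deltas '[0,-0.001,0,0,0,-0.001,0,0,0,-0.001,0,0]'

```text
time_s: 12.95
tool_pos: [0.5659, -0.0326, 0.1913]
ee_rot: [-0.001, 0.71, 0.704, -0.0]
force: [-3.9, -1.5, 0.9]
width: 0.019
```

```bash
python3 -c "
from h import *
s=robot.read_state();print(s['tool_pos'],s['force'],s['width']);print(robot.hand_in())"
```

```text
[ 0.56586969 -0.03264037  0.19125188] [-3.86638607 -1.49898909  0.89377024] 0.019041806703269097
the job is handed in; nothing more can be done
None
```

The lid is about half open and held there by its handle; I handed the job in at about 13 s.

- **Tug:** with the catch as found, the lid was caught. About 11–12 mm up, the force rose from 3.5 to 11.7 N over two 1 mm steps. I stopped there and lowered the lid.
- **Slide:** with the lid down, I pinched the red lug and moved it from the right end to the left end. It stopped hard after about 23 mm, and a picture after release showed it still at the left end.
- **Lift:** the lid then rose freely past the old stop under about its own weight.

**Last checks:** the lid angle works out at about 44.7° from the tool position. The handle is still between the fingers (19 mm opening), with about 4 N on the tool. In the last picture the wedge and forceps, and the part of the hammer in view, looked undisturbed. The bottle, syringe pack and probes were not in view or not checked. No check failed; the only disagreement was about 8 mm between the two cameras on the lug's x position, and the grasp still closed on it.

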